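# Gauge two guide tubes and show the tip

### The arm

A 6-joint arm with a two-finger parallel gripper is mounted at the origin on the work surface. World frame = base frame: x ahead of the robot, y to its left, z up, the work surface at z = 0. Lengths are in m, angles in degrees, forces in N, time in s.
With the tool pointing down it reaches from about 0.35 to 0.875 m from the base axis. Payload 4.2 kg.
Tool frame: the origin (TCP) lies midway between the tips of the shut fingers; the grasp point (between the pads) lies 19 mm behind it; z points along the fingers, x is the direction in which the jaws open and shut, and the axes are right-handed (so a half turn about z gives the same grasp; the last joint's range is limited). The gripper opens to 87 mm and grips with 3 to 60 N. Pads are 19 mm wide; open, the fingers measure 117 mm over their backs; the gripper's body (75 mm by 190 mm) begins 51 mm behind the grasp point.
Start: joints at [-51.818, 22.042, 0.453, 0, -68.411, -14.817], TCP at [0.248, -0.574, 0.223] pointing down, gripper open.
Joint ranges: [-179.83, 179.83], [-69.29, 118.12], [-61.27, 80.66], [-181.25, 117.63], [-171.15, -9.14], [-177.46, 177.46]. Speed limits (degrees/s): [159.86, 159.86, 180, 180, 180, 180].

### API

Orientations are given as [roll, pitch, yaw] about the fixed x, y, z axes, in that order (R = Rz(yaw) Ry(pitch) Rx(roll)).
In Python, from plant import state, read_camera, finish_job gives the robot as it stands. The module is installed in compiled form; this text tells all that it offers.
- The arm moves only by the shell command python3 -m handwheel 'ROWS' [OPENING] [FORCE]. ROWS is a JSON object of lists of equal length, an entry for each row: "offset": the shift along the tool's x, y, z as a fraction of full scale, a list of three; "turn": the turn, a rotation vector about the tool's x, y, z as a fraction of full scale, a list of three. A call has 1 to 20 rows; each row is the pose to reach, as a shift and turn from the pose commanded when the call began, along the tool's axes at that moment; what a row does not reach only later rows make up. Full scale, the value 1, is 40 cm for a shift and pi/2 rad for a turn. A row lasts 1/10 s, in which the tool goes at most 50 mm and 8.59 degrees, less where a joint would pass 70% of its speed; a pose out of reach is approached as far as the arm can. A call with a number of a shift or a turn outside -1 to 1 is refused whole. A call with a gripper value outside its range is refused whole. OPENING is the closure, from -1 (fully open) to 1 (shut), set as the call begins (- or left out, the last holds). The fingers move at their own pace and stop on an object; FORCE is the grip in N (left out, the last holds). Time passes only in rows, so rows that repeat a pose let the fingers close. It gives the time, the measured TCP pose, the force and the opening at its end, in the units of the state.
- state(): the state, without advancing time (a new reading comes with each control period).
- read_camera(name): name is "scene" or "top"; returns a dict with "frame" (480x640x3 uint8, red, green, blue), "K" (3x3 intrinsics, pixels), "pose" (4x4, takes a point from camera to world coordinates). Camera axes: x right, y up, looking along -z (the intrinsics and any distortion apply to the point x, -y, -z); pixel columns grow to the right and rows downward; lengths in m; the calibration is good to about 2 mm. A picture is of the moment at which its call begins. There is no depth.
- finish_job(): hands the job in, once; it reports no verdict.
The state is a dict: "t": time; "joint_pos": joint angles; "joint_velocities": joint speeds; "joint_efforts": joint torques, N m; "position": TCP position; "tcp_rot": TCP orientation; "ft_force": force on the tool from outside, world axes, zero at the start; "moment": the same for the moment, N m; "opening": finger opening in m.
Only numpy, scipy, OpenCV 4.12 (cv2) and the standard library are available. Lean on these libraries where they do the work, as an engineer would, in place of code of your own. Each camera call takes 0.05 s, during which the arm holds its last target.

### The job

Take the depth gauge from its rest and push it into the copper guide tube until its brass collar stops against the tube's mouth, draw it out, and do the same in the white guide tube. Then draw it out and present it for reading: hold the gauge level, clear of everything, with its red tip over the middle of the white reading plate and about 20 cm above the bench, and finish while still holding it there; leave the other things on the bench where they are.

Things in the scene. Friction and masses are not known exactly. Their poses are not given: they have to be found in the camera images.
- gauge: Loose depth gauge, about 0.16 kg, lying level in its rest, axis 70 mm above the bench. Origin: centre of its black handle (90 x 20 wide x 24 high); x runs along the rod to the tip, z up at the start. Square 12 mm steel shanks x -85 to -45 and 45 to 85; brass collar, diameter 30, x 85 to 97; steel rod, diameter 10, x 97 to 157, its red last 10 mm tapering to 5 mm.
- tip (a point): End of the gauge's rod, on its axis, 157 mm from the gauge's origin.
- collar (a point): Centre of the front face of the gauge's collar (the face that stops on the tube), 97 mm from the gauge's origin; the rod beyond it is 60 mm long.
- rest: Fixed wooden rest: base 190 x 80 x 12 mm, two notched uprights 10 mm thick and 50 mm wide, 80 mm tall at x = -65 and +65 mm (under the gauge's shanks, notches open upwards, 16 mm deep and 18 mm wide). Between them the handle is free, 46 mm above the base. Origin: centre of its underside; x as the gauge's x.
- jig: Fixed wood block 160 x 180 x 60 mm with a blue vise that holds a leaning wooden board (190 mm wide, 30 mm thick), whose upper edge is at 210 mm. The board's face and both tube mouths look along +x and 35 degrees up. Origin: centre of the block's underside.
- copper_tube: Copper guide tube, fixed: outer diameter 26 mm, bore 15 mm, 75 mm long, set through the jig's leaning board, mouth 35 mm proud of it. Origin: on the tube's axis at the board's face, 171 mm above the bench. Out of the bore is 0.819 x + 0.574 z (35 degrees above level, along its own x); the gauge goes in the opposite way. The tubes stand about 90 mm apart in y; which is left varies.
- white_tube: White plastic guide tube, fixed: outer diameter 26 mm, bore 15 mm, 75 mm long, set through the jig's leaning board, mouth 35 mm proud of it. Origin: on the tube's axis at the board's face, 171 mm above the bench. Out of the bore is 0.819 x + 0.574 z (35 degrees above level, along its own x); the gauge goes in the opposite way. The tubes stand about 90 mm apart in y; which is left varies.
- copper_mouth (a point): Centre of the copper tube's mouth, 191 mm above the bench; the collar's face meets it when the gauge is fully in.
- copper_seat (a point): Point on the copper tube's axis 60 mm inside its mouth, where the tip lies when the gauge is fully in.
- white_mouth (a point): Centre of the white tube's mouth, 191 mm above the bench; the collar's face meets it when the gauge is fully in.
- white_seat (a point): Point on the white tube's axis 60 mm inside its mouth, where the tip lies when the gauge is fully in.
- plate: Fixed white square reading plate with a black border, 100 x 100 x 7 mm, lying on the bench. Origin: centre of its underside.
- copper_ring: Bystander: copper ring lying flat, diameter 80 mm, 12 mm high. Origin: centre of its underside.
- spool: Bystander: copper spool, diameter 48 mm, 40 mm high. Origin: centre of its underside.
- offcut: Bystander: wood offcut 110 x 50 x 25 mm. Origin: centre of its underside.
- glue: Bystander: yellow glue bottle, diameter 52 mm, 110 mm high. Origin: centre of its underside.
- screwdriver: Bystander: screwdriver lying flat. Origin: on its underside.
- cup: Bystander: blue cup, diameter 72 mm, 80 mm high. Origin: centre of its underside.
- brush: Bystander: brush lying flat. Origin: on its underside.

How it is judged (in metres and radians):
On the way, in this order (a step that is already met when the one before it is completed fails the run):
1. the gauge has been fully in the copper tube, collar on its mouth (distance between collar and copper_mouth below 0.0045 m and distance between tip and copper_seat below 0.006 m), for 0.1 s.
2. then fully in the white tube, collar on its mouth (distance between collar and white_mouth below 0.0045 m and distance between tip and white_seat below 0.006 m), for 0.1 s.
At the end, for the whole second after the job is handed in: The gauge is held still in the fingers, level within 7 degrees, touching nothing else, its tip within 35 mm (horizontally) of the reading plate's centre and 120 to 280 mm above the bench (angle between gauge's own x axis and vertical between 1.4508 and 1.6908 rad and horizontal distance between tip and plate below 0.035 m and height (world z) of tip between 0.12 and 0.28 m and contact force between gauge and the fingers above 1 N and contact force between gauge and jig below 0.1 N and contact force between gauge and copper_tube below 0.1 N and contact force between gauge and white_tube below 0.1 N and linear speed of gauge below 0.02 m/s and angular speed of gauge below 0.1 rad/s); the arm keeps its last pose, push and grip.
It fails at once if one of the other things on the bench was moved by more than 30 mm (distance of any of copper_ring, spool, offcut, glue, screwdriver, cup, brush from where it was at the start of the episode above 0.03 m).
It also fails if it takes over 67 s, if anything falls off the work surface, if the arm or the gripper's body presses on something with over 40 N, if the wrist force passes 120 N, or if a joint passes its speed limit or range.

## Working session

There is one attempt and no reset: what is moved stays moved. The work goes in short steps, Python scripts to look and compute and a shell command to move; the robot and the scene stay as the last step left them, time stands still between calls to the robot, and variables do not carry over. Pictures are saved under pics/ and viewed, and the job is handed in when it is done.

```bash
mkdir -p pics; python3 - <<'E'
from plant import state, read_camera
import cv2,numpy as np
s=state();print(s)
for n in("scene","top"):
    c=read_camera(n);cv2.imwrite(f"pics/{n}0.png",c["frame"][:,:,::-1]);print(n,c["K"],c["pose"],[k for k in c])
E
```

```text
{'t': 0.0, 'joint_pos': array([-5.18183918e+01,  2.20894506e+01,  3.78043414e-01, -3.02819215e-02,
       -6.84118978e+01, -1.48161012e+01]), 'joint_velocities': array([-0.01012275,  0.04342748, -0.02773746, -0.03253337,  0.02388286,
       -0.11990123]), 'joint_efforts': array([-7.60881339e-04, -3.90659988e+01,  1.87408125e+01,  4.22001198e+00,
        1.10484267e-02, -2.23793527e-04]), 'position': array([ 0.24763754, -0.5731662 ,  0.22145822]), 'tcp_rot': array([-1.79995666e+02, -1.26402175e-01,  1.13354330e+02]), 'ft_force': array([-0.39418023,  0.16576173, -0.11360246]), 'moment': array([-0.00222975, -0.03485242,  0.01225779]), 'opening': 0.08714715619384109}
scene [[604.46488639   0.         323.42011773]
 [  0.         604.46488639 241.93459507]
 [  0.           0.           1.        ]] [[ 0.6795518  -0.63131391  0.37370054  1.04597828]
 [ 0.73348219  0.59480281 -0.3289582  -0.43893551]
 [-0.01460224  0.49764683  0.86725683  1.30805119]
 [ 0.          0.          0.          1.        ]] ['frame', 'K', 'pose']
top [[514.40660054   0.         327.45697986]
 [  0.         514.40660054 235.18134465]
 [  0.           0.           1.        ]] [[-1.41226357e-02  9.86518045e-01 -1.63042010e-01  3.60811797e-01]
 [-9.99873890e-01 -1.51177178e-02 -4.86406350e-03  1.14821644e-03]
 [-7.26330952e-03  1.62952756e-01  9.86607138e-01  1.28282379e+00]
 [ 0.00000000e+00  0.00000000e+00  0.00000000e+00  1.00000000e+00]] ['frame', 'K', 'pose']
```

View pics/scene0.png

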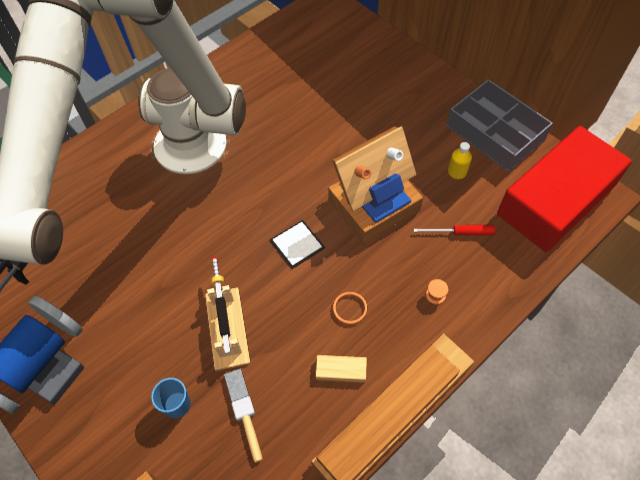

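View pics/top0.png

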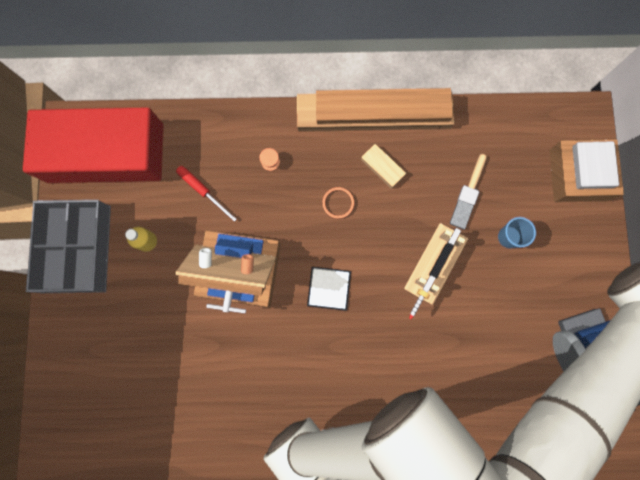

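```bash
python3 - <<'E'
import cv2
t=cv2.imread("pics/top0.png");s=cv2.imread("pics/scene0.png")
def crop(im,x,y,w,h,k,n): cv2.imwrite(f"pics/{n}.png",cv2.resize(im[y:y+h,x:x+w],None,fx=k,fy=k,interpolation=cv2.INTER_CUBIC))
crop(t,390,210,100,120,5,"t_g");crop(t,170,220,200,110,4,"t_j")
crop(s,180,240,100,140,4,"s_g");crop(s,260,120,180,150,4,"s_j")
E
```

```text
(no output)
```

View pics/t_g.png

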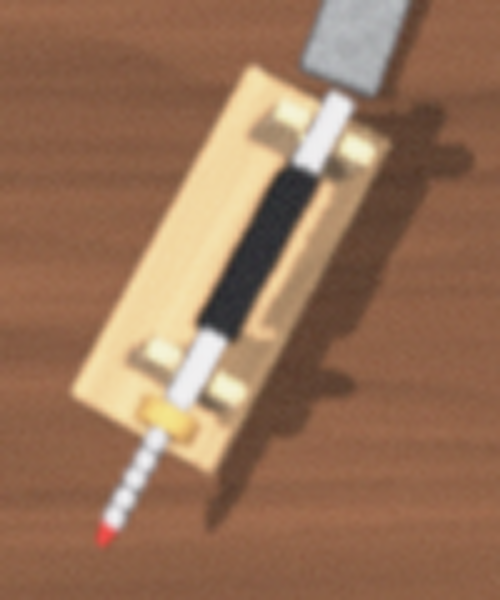

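View pics/t_j.png

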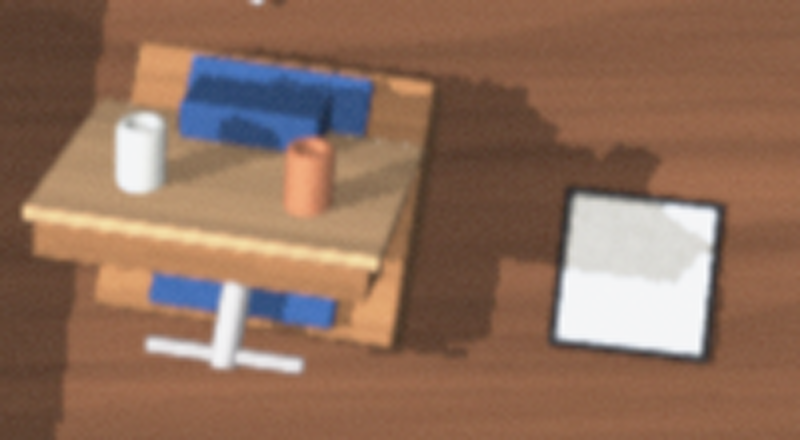

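View pics/s_g.png

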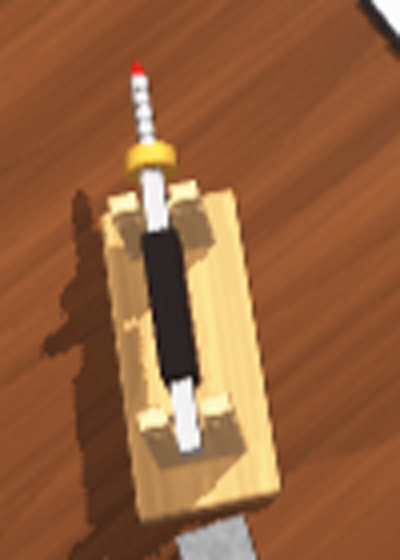

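View pics/s_j.png

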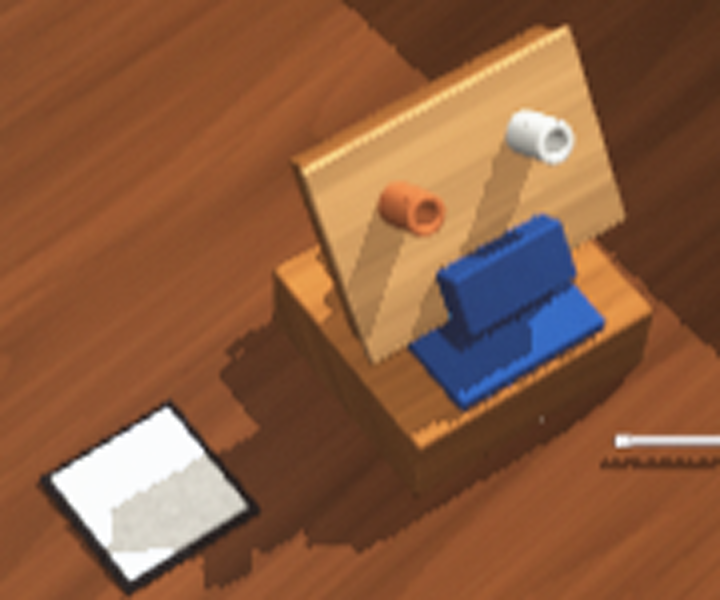

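```bash
cat > h.py <<'E'
import numpy as np, cv2
from scipy.optimize import least_squares
from scipy.spatial.transform import Rotation as R
from plant import state, read_camera
CAM={}
def cams():
    import json,os
    if not os.path.exists("cams.npz"):
        a=read_camera("scene");b=read_camera("top");np.savez("cams.npz",sK=a["K"],sP=a["pose"],tK=b["K"],tP=b["pose"])
    d=np.load("cams.npz");return {"s":(d["sK"],d["sP"]),"t":(d["tK"],d["tP"])}
C=cams()
def proj(c,p):
    K,P=C[c];q=(np.atleast_2d(p)-P[:3,3])@P[:3,:3];q=q*[1,-1,-1];u=q@K.T;return u[:,:2]/u[:,2:]
def onz(c,uv,z):
    K,P=C[c];d=np.linalg.solve(K,[uv[0],uv[1],1])*[1,-1,-1];d=P[:3,:3]@d;o=P[:3,3];return o+d*(z-o[2])/d[2]
def tri(us,ut):
    f=lambda p:np.r_[proj("s",p)[0]-us,proj("t",p)[0]-ut]
    r=least_squares(f,[.6,0,.1]);return r.x,r.fun
def pk(x,y,k,ox,oy): return np.array([(x+.5)/k-.5+ox,(y+.5)/k-.5+oy])
def crop(im,x,y,w,h,k,n): cv2.imwrite(f"pics/{n}.png",cv2.resize(im[y:y+h,x:x+w,::-1],None,fx=k,fy=k,interpolation=cv2.INTER_CUBIC))
E
python3 - <<'E'
from h import *
np.set_printoptions(precision=4,suppress=True)
T=lambda x,y:pk(x,y,5,390,210); S=lambda x,y:pk(x,y,4,180,240)
TJ=lambda x,y:pk(x,y,4,170,220); SJ=lambda x,y:pk(x,y,4,260,120)
def show(n,s,t,z):
    print(n,tri(s,t),'z',onz('s',s,z),onz('t',t,z))
show('tip',S(137,62),T(102,546),.07)
show('hf',S(161,232),T(219,333),.082)
show('hr',S(180,380),T(303,172),.082)
show('tail',S(189,449),T(342,95),.076)
show('wm',SJ(557,140),TJ(143,120),.191)
show('cm',SJ(429,212),TJ(310,147),.191)
show('bL',SJ(568,27),TJ(25,210),.21)
show('bR',SJ(295,163),TJ(378,266),.21)
for a,b in (((45,481),(554,344)),((168,405),(708,358)),((255,510),(722,205)),((130,592),(569,188))): show('pl',SJ(*a),TJ(*b),.007)
for a in ((140,42),(435,80),(392,347)): print('blk',onz('t',TJ(*a),.06))
E
```

```text
tip (array([ 0.3619, -0.181 ,  0.0697]), array([-0.5232,  0.0496, -0.4457, -0.2651])) z [ 0.3628 -0.1801  0.07  ] [ 0.3613 -0.1819  0.07  ]
hf (array([ 0.46  , -0.2388,  0.0744]), array([-0.619 ,  0.0598, -0.5557, -0.3308])) z [ 0.4644 -0.239   0.082 ] [ 0.4585 -0.2386  0.082 ]
hr (array([ 0.5356, -0.2842,  0.0704]), array([-0.1297,  0.0127, -0.1216, -0.0724])) z [ 0.5406 -0.2854  0.082 ] [ 0.5338 -0.2817  0.082 ]
tail (array([ 0.5715, -0.3047,  0.0735]), array([ 0.2086, -0.0206,  0.1995,  0.1189])) z [ 0.5722 -0.3053  0.076 ] [ 0.5714 -0.3036  0.076 ]
wm (array([0.514 , 0.2689, 0.1927]), array([-0.2919,  0.0917, -0.2361, -0.1543])) z [0.5134 0.2707 0.191 ] [0.5139 0.2688 0.191 ]
cm (array([0.4984, 0.1798, 0.1907]), array([-0.4146,  0.1129, -0.3392, -0.2179])) z [0.499  0.1805 0.191 ] [0.4979 0.179  0.191 ]
bL (array([0.4656, 0.3274, 0.2035]), array([-0.3376,  0.1106, -0.2636, -0.1732])) z [0.4693 0.3237 0.21  ] [0.4646 0.3249 0.21  ]
bR (array([0.4323, 0.1393, 0.2106]), array([ 0.2491, -0.0596,  0.1984,  0.1257])) z [0.4318 0.1391 0.21  ] [0.4326 0.1398 0.21  ]
pl (array([ 0.3762,  0.0245, -0.0694]), array([16.5466, -2.8606, 14.0459,  8.6526])) z [ 0.3913 -0.0367  0.007 ] [0.3968 0.0574 0.007 ]
pl (array([ 0.4073, -0.0013,  0.0627]), array([-17.4085,   2.9927, -14.6233,  -9.0045])) z [0.4023 0.0562 0.007 ] [ 0.387 -0.037  0.007]
pl (array([ 0.4982, -0.0108,  0.0616]), array([-16.8983,   3.2093, -14.7686,  -9.1653])) z [0.4961 0.0444 0.007 ] [ 0.4809 -0.0476  0.007 ]
pl (array([ 0.4759,  0.0112, -0.0695]), array([16.8555, -3.1983, 14.8916,  9.2409])) z [ 0.486  -0.0495  0.007 ] [0.4929 0.0473 0.007 ]
blk [0.5798 0.3039 0.06  ]
blk [0.5539 0.1255 0.06  ]
blk [0.395  0.1506 0.06  ]
```

```bash
cat >> h.py <<'E'
def rec():
    s=state()
    import json
    open("samples.jsonl","a").write(json.dumps([list(s["joint_pos"]),list(s["position"]),list(s["tcp_rot"])])+"\n")
    return s
def delta(pos,Rt,s=None):
    s=s or state(); R0=R.from_euler("xyz",s["tcp_rot"],degrees=True)
    off=R0.inv().apply(np.array(pos)-s["position"])/.4
    turn=(R0.inv()*Rt).as_rotvec()/(np.pi/2)
    print("offset",off.round(4),"turn",turn.round(4),"rows>=",np.ceil(max(np.linalg.norm(off)*8,np.linalg.norm(turn)*90/8.59)))
def down(yaw): return R.from_euler("xyz",[180,0,yaw],degrees=True)
E
python3 - <<'E'
from h import *
rec();delta([.4975,-.261,.18],down(59.5))
E
```

```text
offset [0.4693 0.8829 0.1052] turn [-5.000e-04 -8.000e-04  5.984e-01] rows>= 9.0
```

```bash
python3 -m handwheel '{"offset":[[0.08,0.15,0.02],[0.16,0.30,0.04],[0.235,0.44,0.05],[0.235,0.44,0.05],[0.235,0.44,0.05]],"turn":[[0,0,0.08],[0,0,0.16],[0,0,0.25],[0,0,0.3],[0,0,0.3]]}' -1 30; python3 - <<'E'
from h import *
rec();delta([.4975,-.261,.18],down(59.5))
E
```

```text
t: 0.7
position: [0.3746, -0.4138, 0.202]
tcp_rot: [-180.0, -0.1, 86.6]
ft_force: [0.3, -0.1, 1.3]
opening: 0.0867
offset [0.3994 0.2843 0.0555] turn [-0.0004 -0.0008  0.3013] rows>= 4.0
```

```bash
python3 -m handwheel '{"offset":[[0.1,0.07,0.01],[0.2,0.14,0.02],[0.3,0.21,0.04],[0.4,0.285,0.055],[0.4,0.285,0.055],[0.4,0.285,0.055]],"turn":[[0,0,0.08],[0,0,0.16],[0,0,0.24],[0,0,0.3],[0,0,0.3],[0,0,0.3]]}' -1 30; python3 - <<'E'
from h import *
s=rec();print(s['joint_pos'],s['tcp_rot'])
import json
D=[json.loads(l) for l in open("samples.jsonl")]
J=np.radians([d[0] for d in D]);P=np.array([d[1] for d in D])
r=np.hypot(P[:,0],P[:,1]);print(np.degrees(np.arctan2(P[:,1],P[:,0]))-np.degrees(J[:,0]));print(r,P[:,2]);print(np.degrees(J))
E
```

```text
t: 1.3
position: [0.4965, -0.2645, 0.1802]
tcp_rot: [-180.0, 0.0, 59.5]
ft_force: [-0.0, -1.0, -0.4]
opening: 0.0874
[-1.15376468e+01  1.79997072e+01 -1.20550837e+01  6.65327914e-03
 -5.99991123e+01 -1.08944907e+02] [-1.79950886e+02  2.29469687e-02  5.95207856e+01]
[-14.81586582 -16.60326479 -16.50608031]
[0.62463666 0.55815514 0.56255263] [0.22188695 0.2020432  0.18015769]
[[-5.18167927e+01  2.20729289e+01  4.09326509e-01 -1.44736833e-02
  -6.84120896e+01 -1.48177441e+01]
 [-3.12457326e+01  1.65052208e+01 -1.08096505e+01 -6.54062192e-02
  -6.27395216e+01 -6.21039816e+01]
 [-1.15376468e+01  1.79997072e+01 -1.20550837e+01  6.65327914e-03
  -5.99991123e+01 -1.08944907e+02]]
```

```bash
python3 -m handwheel '{"offset":[[0,0,-0.1],[0,0,-0.2],[0,0,-0.3],[0,0,-0.4],[0,0,-0.4],[0,0,-0.4]],"turn":[[0.08,0,0],[0.16,0,0],[0.24,0,0],[0.32,0,0],[0.32,0,0],[0.32,0,0]]}' -1 30; python3 - <<'E'
from h import *
s=rec();print(s['joint_pos'],s['tcp_rot'],R.from_euler("xyz",s['tcp_rot'],degrees=True).as_matrix()[:,2])
E
python3 -m handwheel '{"offset":[[0,0,0],[0,0,0],[0,0,0],[0,0,0],[0,0,0],[0,0,0]],"turn":[[0,0.08,0],[0,0.16,0],[0,0.24,0],[0,0.32,0],[0,0.32,0],[0,0.32,0]]}' -1 30; python3 - <<'E'
from h import *
s=rec();print(s['joint_pos'],s['tcp_rot'],R.from_euler("xyz",s['tcp_rot'],degrees=True).as_matrix()[:,2])
E
```

```text
t: 1.9
position: [0.4965, -0.2674, 0.3407]
tcp_rot: [-151.3, -0.0, 59.2]
ft_force: [0.9, 0.2, -0.7]
opening: 0.0867
[ -15.9685288    28.91990501   25.66942933   -7.79840119 -114.42195581
 -106.28926852] [-1.51307637e+02 -4.81151839e-02  5.92075278e+01] [-0.41204747  0.24641377 -0.87720986]
t: 2.5
position: [0.4948, -0.2661, 0.3402]
tcp_rot: [-147.9, -24.9, 44.4]
ft_force: [0.2, 0.2, -0.4]
opening: 0.087
[ -29.78927733   28.11150057   28.47500513  -32.52307745 -114.77235694
 -105.97953189] [-147.88915087  -24.90913214   44.38824802] [-0.116896    0.62941237 -0.76822873]
```

```bash
cat > kin.py <<'E'
import json
from h import *
def rx(a):return R.from_euler("x",a)
def ry(a):return R.from_euler("y",a)
def rz(a):return R.from_euler("z",a)
def fk(q,p,s4,s6,c6):
    a1,y1,d1,L2,L3,L3z,d6,y4=p
    A=rz(q[0]);B=A*ry(q[1]);Cc=B*ry(-q[2]);D=Cc*rx(s4*q[3]);E=D*ry(-q[4]);F=E*rx(s6*q[5]+c6)
    t=A.apply([a1,y1,d1])+B.apply([0,0,L2])+Cc.apply([L3,0,L3z])+D.apply([0,y4,0])+E.apply([d6,0,0])
    M=F.as_matrix(); return t,E,F
D=[json.loads(l) for l in open("samples.jsonl")]
Q=[np.radians(d[0]) for d in D];P=np.array([d[1] for d in D]);RO=[R.from_euler("xyz",d[2],degrees=True) for d in D]
def fit():
    best=None
    for s4 in (1,-1):
        f=lambda p:np.r_[(np.array([fk(q,p,s4,1,0)[0] for q in Q])-P).ravel()*1000,(np.array(p)-[0,-.16,.2,.4,.4,0,.25,0])*.3]
        r=least_squares(f,[0,-.16,.2,.4,.4,0,.25,0]);
        if best is None or r.cost<best[0]: best=(r.cost,s4,r.x,r.fun)
    return best
E
python3 - <<'E'
from kin import *
np.set_printoptions(precision=4,suppress=True)
c,s4,p,f=fit();print(c,s4,p);print(f[:-8].reshape(-1,3))
for q,Rm in zip(Q,RO):
    t,E,F=fk(q,p,s4,1,0);print(E.apply([1,0,0]),Rm.as_matrix()[:,2],(F.inv()*Rm).as_rotvec(),(fk(q,p,s4,-1,0)[2].inv()*Rm).as_rotvec())
E
```

```text
0.003759383709613291 -1 [ 0.     -0.      0.1606  0.5649  0.4218 -0.      0.3065 -0.1598]
[[-0.0001  0.0002 -0.    ]
 [ 0.0002 -0.0001 -0.0001]
 [-0.0001  0.      0.0001]
 [-0.0001  0.     -0.    ]
 [ 0.0001 -0.0001  0.0001]]
[-0.0006  0.0012 -1.    ] [-0.0006  0.0012 -1.    ] [0.4054 1.5325 0.4054] [ 0.      1.5708 -0.    ]
[-0.0003  0.0014 -1.    ] [-0.0003  0.0014 -1.    ] [1.6339 0.8649 1.6339] [ 0.      1.5708 -0.    ]
[-0.0009  0.0001 -1.    ] [-0.0009  0.0001 -1.    ] [-1.8404  0.6317 -1.8404] [ 0.      1.5708 -0.    ]
[-0.412   0.2464 -0.8772] [-0.412   0.2464 -0.8772] [-1.899   0.5549 -1.899 ] [-0.      1.5708  0.    ]
[-0.1169  0.6294 -0.7682] [-0.1169  0.6294 -0.7682] [-1.9057  0.5457 -1.9057] [-0.      1.5708 -0.    ]
```

```bash
cat >> kin.py <<'E'
PP=np.array([0,0,.1606,.5649,.4218,0,.3065,-.1598])
lo=np.radians([-179.8,-69.3,-61.3,-181.2,-171.1,-177.4]);hi=np.radians([179.8,118.1,80.6,117.6,-9.2,177.4])
def fkT(q):
    t,E,F=fk(q,PP,-1,-1,0);return t,F*ry(np.pi/2)
def ik(q0,pos,Rt):
    def f(q):
        t,Rq=fkT(q);return np.r_[(t-pos)*10,(Rt.inv()*Rq).as_rotvec()*3,(q-q0)*1e-4]
    r=least_squares(f,np.clip(q0,lo+1e-3,hi-1e-3),bounds=(lo,hi));return r.x,np.linalg.norm(r.fun[:6])
def gR(yaw,pitch): return R.from_euler("zy",[yaw,pitch],degrees=True) # hmm intrinsic below
def gaugeR(yaw,pitch): return rz(np.radians(yaw))*ry(np.radians(pitch)) # pitch + = nose down
def toolfromgauge(o,Rg,al=0,flip=False,s=0):
    # tool z=-zg tilted by al about gauge y (al>0: tool z toward -xg... see), x=+-yg
    M=Rg.as_matrix();x,y,z=M.T
    a=np.radians(al);tz=-z*np.cos(a)-x*np.sin(a)   # al>0: fingertips point toward tail
    tx=-y if not flip else y
    Rt=R.from_matrix(np.c_[tx,np.cross(tz,tx),tz])
    return np.array(o)+s*x+.019*tz,Rt
WM=np.array([.5137,.2697,.191]);CM=np.array([.4986,.1798,.191]);YT=170.8
E
python3 - <<'E'
from kin import *
np.set_printoptions(precision=3,suppress=True)
q0=Q[2]
for flip in(False,True):
  for al in(-30,-15,0,15,30):
    qs=[];q=q0.copy()
    if flip:q=q+np.radians([0,0,0,0,0,180])
    o,Rt=toolfromgauge([.4975,-.261,.07],gaugeR(149.5,0),al,flip);q,e=ik(q,o,Rt);print(flip,al,'pick',np.degrees(q).round(0),round(e,4))
    seq=[([.5,-.2,.3],149.5,0)]
    for k in np.linspace(0,1,6): seq.append(([.5+.13*k,-.2+.36*k,.32],149.5+21.3*k,35*k))
    d=gaugeR(YT,35).apply([1,0,0])
    for st,m in((.08,CM),(0,CM),(.08,CM),(.08,WM),(0,WM)): seq.append((m-d*(.097+st),YT,35))
    for (o,y,p) in seq:
        t,Rt=toolfromgauge(o,gaugeR(y,p),al,flip);q,e=ik(q,t,Rt);qs.append((q,e))
    for i in(8,11):
        q,e=qs[i-1 if i==8 else 11];W=fk(q,np.r_[PP[:6],0,PP[7]],-1,-1,0)[0]
        print('   ',np.degrees(q).round(0),round(e,4),'wrist',W)
    print('   maxerr',max(e for q,e in qs),'max|J|',np.degrees(np.array([q for q,e in qs])).min(0).round(0),np.degrees(np.array([q for q,e in qs])).max(0).round(0))
E
```

```text
False -30 pick [ -15.   40.    3.   -8.  -82. -102.] 0.0
    [  29.   22.    6.    3.  -70. -129.] 0.0 wrist [0.617 0.161 0.579]
    [  39.   22.   -1.    4.  -64. -140.] 0.0 wrist [0.567 0.261 0.533]
   maxerr 2.289486040503541e-09 max|J| [ -10.   17.   -7.  -11. -109. -140.] [  39.   27.   17.    4.  -62. -111.]
False -15 pick [ -14.   33.   -8.   -5.  -63. -104.] 0.0
    [  33.   15.  -11.   17.  -50. -142.] 0.0 wrist [0.545 0.172 0.563]
    [  44.   17.  -17.   22.  -46. -157.] 0.0 wrist [0.495 0.273 0.517]
   maxerr 3.703466101522743e-09 max|J| [  -8.   12.  -24.   -6.  -93. -157.] [  44.   20.    7.   22.  -43. -112.]
False 0 pick [ -11.   26.  -21.   -0.  -43. -109.] 0.0
    [  33.   11.  -31.   49.  -31. -171.] 0.0 wrist [0.479 0.183 0.528]
    [  44.   14.  -30.   46.  -35. -177.] 0.2269 wrist [0.45  0.277 0.5  ]
   maxerr 0.2268852521858385 max|J| [  -5.    6.  -39.    0.  -75. -177.] [  44.   16.   -4.   52.  -28. -116.]
False 15 pick [  -9.   21.  -38.   19.  -17. -129.] 0.0
    [  29.    9.  -34.   62.  -26. -177.] 0.5783 wrist [0.466 0.176 0.535]
    [  42.   12.  -31. 
[... 1215 characters left out ...]
wrist [0.429 0.283 0.482]
   maxerr 1.0134802548189537e-08 max|J| [ -5.   6. -44.   0. -75. -11.] [ 43.  16.  -4.  65. -26.  64.]
True 15 pick [ -9.  21. -38.  19. -17.  51.] 0.0
    [ 16.   9. -43. 114. -21. -43.] 0.0 wrist [0.424 0.192 0.477]
    [ 32.  13. -46. 107. -32. -49.] 0.0 wrist [0.375 0.292 0.431]
   maxerr 0.0925354350970533 max|J| [ -1.  -0. -51.   9. -56. -50.] [ 32.  14. -17. 118. -21.  56.]
True 30 pick [-12.  20. -38.   6.  -9.  68.] 0.5292
    [ 22.  11. -45. 118. -37. -51.] 0.4471 wrist [0.401 0.24  0.451]
    [ 35.  16. -49. 118. -48. -63.] 0.2397 wrist [0.34  0.324 0.384]
   maxerr 0.5030758655702253 max|J| [  2.  -4. -53.  27. -48. -63.] [ 35.  16. -34. 118. -17.  38.]
```

```bash
python3 - <<'E'
from kin import *
t,Rt=toolfromgauge([.4975,-.261,.17],gaugeR(149.5,0),-20)
print(t,Rt.as_euler("xyz",degrees=True),Rt.as_matrix());delta(t,Rt)
E
```

```text
[ 0.4919008  -0.25770182  0.15214584] [-160.     0.    59.5] [[ 5.07538363e-01  8.09666564e-01 -2.94694529e-01]
 [ 8.61629160e-01 -4.76930054e-01  1.73588344e-01]
 [-2.77555756e-17 -3.42020143e-01 -9.39692621e-01]]
offset [-0.1893  0.2118  0.3752] turn [-0.0952 -0.32   -0.0276] rows>= 4.0
```

```bash
python3 -m handwheel '{"offset":[[-0.05,0.05,0.09],[-0.1,0.1,0.18],[-0.15,0.15,0.27],[-0.189,0.212,0.375],[-0.189,0.212,0.375],[-0.189,0.212,0.375],[-0.189,0.212,0.375]],"turn":[[-0.02,-0.08,-0.01],[-0.04,-0.16,-0.01],[-0.06,-0.24,-0.02],[-0.095,-0.32,-0.028],[-0.095,-0.32,-0.028],[-0.095,-0.32,-0.028],[-0.095,-0.32,-0.028]]}' -1 30; python3 - <<'E'
from kin import *
t,Rt=toolfromgauge([.4975,-.261,.07],gaugeR(149.5,0),-20)
s=rec();print(s["position"]);delta(t,Rt)
for n in("scene","top"):
    c=read_camera(n)["frame"]
    if n=="top":crop(c,380,190,130,150,4,"t1")
    else: crop(c,150,200,160,180,3,"s1")
E
```

```text
t: 3.2
position: [0.4954, -0.2571, 0.1545]
tcp_rot: [-160.3, -0.1, 59.8]
ft_force: [0.0, -0.9, 0.3]
opening: 0.0869
[ 0.49536567 -0.25712378  0.15445201]
offset [-0.0061  0.0799  0.243 ] turn [ 0.0031 -0.0002  0.003 ] rows>= 3.0
```

View pics/t1.png

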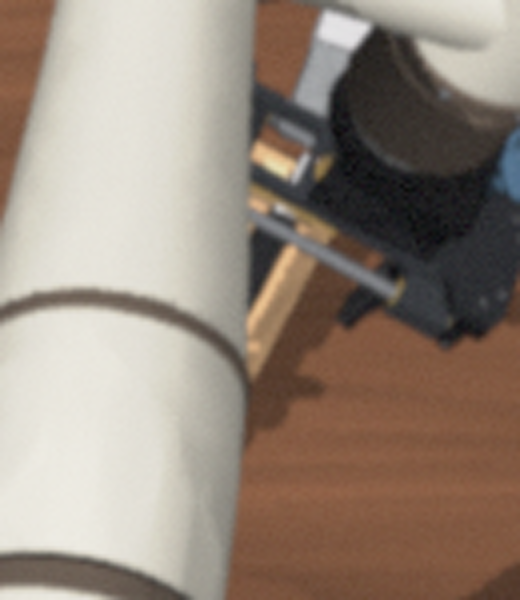

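View pics/s1.png

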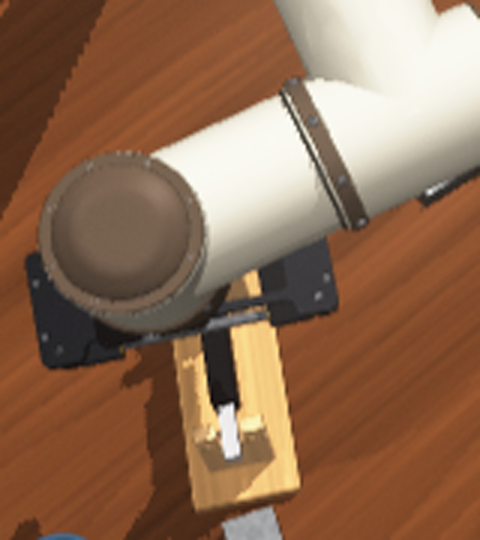

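```bash
python3 -m handwheel '{"offset":[[0,0.02,0.06],[0,0.04,0.12],[-0.003,0.06,0.18],[-0.006,0.07,0.22],[-0.006,0.08,0.243],[-0.006,0.08,0.243],[-0.006,0.08,0.243]],"turn":[[0,0,0],[0,0,0],[0.003,0,0.003],[0.003,0,0.003],[0.003,0,0.003],[0.003,0,0.003],[0.003,0,0.003]]}' -1 30; python3 - <<'E'
from kin import *
t,Rt=toolfromgauge([.4975,-.261,.07],gaugeR(149.5,0),-20)
s=rec();print(s["position"],s["ft_force"]);delta(t,Rt)
E
```

```text
t: 4.0
position: [0.4907, -0.2579, 0.0514]
tcp_rot: [-159.9, -0.0, 59.4]
ft_force: [0.3, 0.3, 1.1]
opening: 0.0872
[ 0.49065726 -0.25787974  0.05144593] [0.26207144 0.33155436 1.10021551]
offset [ 0.002   0.0017 -0.0025] turn [-0.0012 -0.0005 -0.0011] rows>= 1.0
```

Close.

```bash
python3 -m handwheel '{"offset":[[0,0,0],[0,0,0],[0,0,0],[0,0,0],[0,0,0],[0,0,0],[0,0,0],[0,0,0],[0,0,0],[0,0,0]],"turn":[[0,0,0],[0,0,0],[0,0,0],[0,0,0],[0,0,0],[0,0,0],[0,0,0],[0,0,0],[0,0,0],[0,0,0]]}' 1 40; python3 - <<'E'
from kin import *
s=rec();print(s["position"],s["ft_force"],s["tcp_rot"],s["opening"])
E
```

```text
t: 5.0
position: [0.4896, -0.257, 0.0503]
tcp_rot: [-159.7, 0.0, 59.4]
ft_force: [0.2, 0.4, 0.1]
opening: 0.0195
[ 0.48962547 -0.25701458  0.05027541] [0.17707782 0.38348406 0.0535549 ] [-1.59739491e+02  1.76771705e-02  5.94173197e+01] 0.019510095032929043
```

```bash
python3 -m handwheel '{"offset":[[0,-0.015,-0.04],[0,-0.04,-0.11],[0,-0.075,-0.2],[0,-0.11,-0.3],[0,-0.14,-0.39],[0,-0.17,-0.47],[0,-0.17,-0.47],[0,-0.17,-0.47]],"turn":[[0,0,0],[0,0,0],[0,0,0],[0,0,0],[0,0,0],[0,0,0],[0,0,0],[0,0,0]]}' 1 40; python3 - <<'E'
from kin import *
s=rec();print(s["position"],s["ft_force"],s["tcp_rot"],s["opening"])
d=gaugeR(YT,35).apply([1,0,0])
t,Rt=toolfromgauge(CM-d*(.097+.12),gaugeR(YT,35),-20);print(t);delta(t,Rt)
E
```

```text
t: 5.8
position: [0.4908, -0.2573, 0.2503]
tcp_rot: [-159.8, -0.1, 59.4]
ft_force: [0.5, -0.3, -2.7]
opening: 0.0197
[ 0.49083471 -0.25730999  0.25031404] [ 0.46318733 -0.26918206 -2.68959906] [-1.59802440e+02 -5.65167678e-02  5.93990005e+01] 0.019699234049756195
[0.67892369 0.15059393 0.2971135 ]
offset [ 1.1172 -0.1474 -0.0693] turn [-0.3864 -0.0116 -0.2413] rows>= 10.0
```

```bash
python3 -m handwheel '{"offset":[[0.08,-0.01,-0.03],[0.18,-0.02,-0.06],[0.3,-0.04,-0.08],[0.4,-0.06,-0.1],[0.5,-0.08,-0.1],[0.6,-0.1,-0.1],[0.7,-0.1,-0.1],[0.8,-0.1,-0.1],[0.8,-0.1,-0.1],[0.8,-0.1,-0.1]],"turn":[[-0.05,0,-0.03],[-0.1,0,-0.06],[-0.15,0,-0.09],[-0.2,0,-0.12],[-0.25,0,-0.15],[-0.3,0,-0.18],[-0.35,-0.01,-0.21],[-0.386,-0.012,-0.241],[-0.386,-0.012,-0.241],[-0.386,-0.012,-0.241]]}' 1 40; python3 - <<'E'
from kin import *
s=rec();print(s["position"],s["ft_force"],s["tcp_rot"],s["opening"])
d=gaugeR(YT,35).apply([1,0,0])
t,Rt=toolfromgauge(CM-d*(.097+.12),gaugeR(YT,35),-20);print(t);delta(t,Rt)
E
```

```text
t: 6.8
position: [0.6319, 0.0307, 0.2985]
tcp_rot: [165.4, 0.2, 80.9]
ft_force: [0.1, -0.3, -2.0]
opening: 0.0199
[0.63188639 0.03071457 0.29847946] [ 0.10946112 -0.2984705  -1.9576353 ] [165.44628132   0.20476874  80.87986866] 0.01987548728458601
[0.67892369 0.15059393 0.2971135 ]
offset [0.3146 0.0658 0.0195] turn [-0.005   0.002   0.0014] rows>= 3.0
```

```bash
python3 -m handwheel '{"offset":[[0.1,0.02,0.006],[0.2,0.04,0.012],[0.28,0.06,0.018],[0.315,0.066,0.02],[0.315,0.066,0.02],[0.315,0.066,0.02],[0.315,0.066,0.02],[0.315,0.066,0.02]],"turn":[[0,0,0],[0,0,0],[-0.005,0,0],[-0.005,0,0],[-0.005,0,0],[-0.005,0,0],[-0.005,0,0],[-0.005,0,0]]}' 1 40; python3 - <<'E'
from kin import *
s=rec();print(s["position"],s["ft_force"],s["tcp_rot"],s["opening"])
for n in("scene","top"):
    c=read_camera(n)["frame"]; cv2.imwrite(f"pics/f2{n}.png",c[:,:,::-1])
    if n=="top":crop(c,170,160,150,120,5,"t2")
    else: crop(c,320,110,130,100,6,"s2")
E
```

```text
t: 7.6
position: [0.6803, 0.1485, 0.3008]
tcp_rot: [164.7, 0.1, 80.7]
ft_force: [-0.6, -1.2, -1.3]
opening: 0.0193
[0.68030001 0.14848599 0.30080549] [-0.63046794 -1.2026316  -1.26038408] [1.64663637e+02 6.62462365e-02 8.07110467e+01] 0.019313183468251637
```

View pics/t2.png

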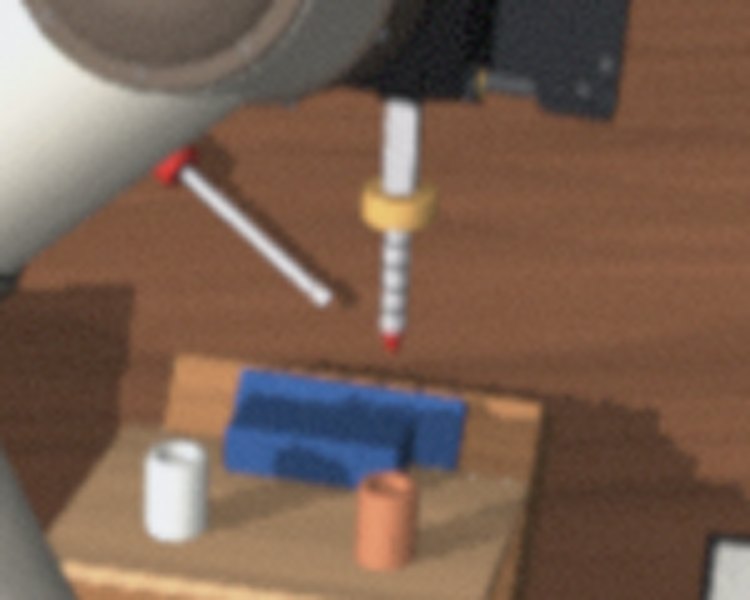

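View pics/s2.png

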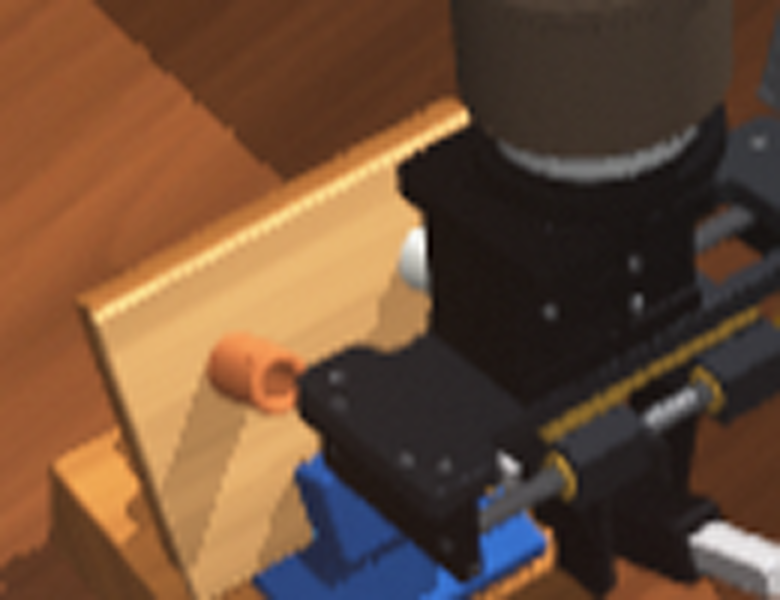

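```bash
cat >> kin.py <<'E'
def toolpose(s=None):
    s=s or state();return np.array(s["position"]),R.from_euler("xyz",s["tcp_rot"],degrees=True)
# grasp: gauge in tool
_p=np.array([.48962547,-.25701458,.05027541]);_R=R.from_euler("xyz",[-159.739,.018,59.417],degrees=True)
_Rg=gaugeR(149.417,0); _x=_Rg.apply([1,0,0]); _al=np.dot(np.array([.4975,-.261,0])-_p*[1,1,0],_x)
_o=np.r_[(_p+_x*_al)[:2],.07]
GO=_R.inv().apply(_o-_p); GR=_R.inv()*_Rg
def gauge(s=None):
    p,Rt=toolpose(s);return p+Rt.apply(GO),Rt*GR
def tgt(o,Rg):
    Rt=Rg*GR.inv();return np.array(o)-Rt.apply(GO),Rt
E
python3 - <<'E'
from kin import *
np.set_printoptions(precision=4,suppress=True)
print(GO,_al,_o)
o,Rg=gauge();print(o,Rg.apply([1,0,0]),gaugeR(YT,35).apply([1,0,0]))
pts=[o+Rg.apply([k,0,0]) for k in(.157,.097,.085,.045)]
print(((proj('t',pts)-[170,160]+.5)*5-.5).round(1))
print('mouths',((proj('t',[CM,WM])-[170,160]+.5)*5-.5).round(1))
tx=gaugeR(YT,35).apply([-1,0,0])
print('tube base',((proj('t',[CM-.035*tx,WM-.035*tx])-[170,160]+.5)*5-.5).round(1))
E
```

```text
Traceback (most recent call last):
NameError: name '_al' is not defined
```

```bash
python3 - <<'E'
from kin import *
np.set_printoptions(precision=4,suppress=True)
print(GO)
o,Rg=gauge();print(o,Rg.apply([1,0,0]),gaugeR(YT,35).apply([1,0,0]))
pts=[o+Rg.apply([k,0,0]) for k in(.157,.097,.085,.045)]
print(((proj('t',pts)-[170,160]+.5)*5-.5).round(1))
print('mouths',((proj('t',[CM,WM])-[170,160]+.5)*5-.5).round(1))
tx=gaugeR(YT,35).apply([-1,0,0])
print('tube base',((proj('t',[CM-.035*tx,WM-.035*tx])-[170,160]+.5)*5-.5).round(1))
E
```

```text
[-0.      0.0014 -0.0216]
[0.6761 0.1496 0.322 ] [-0.8025  0.1303 -0.5823] [-0.8086  0.131  -0.5736]
[[395.1 347.2]
 [402.  215. ]
 [403.4 187.7]
 [408.3  94.8]]
mouths [[385.8 482.3]
 [176.8 450.5]]
tube base [[382.  553. ]
 [175.9 521.4]]
```

```bash
cat >> kin.py <<'E'
CMf=CM+[.0005,-.0029,0];WMf=WM+[.0005,-.0022,0]
DG=gaugeR(YT,35).apply([1,0,0])
def goto(M,st):
    o,Rg=gauge();Rgt=gaugeR(YT,35)
    e=Rgt.inv().apply(o+Rg.apply([.097,0,0])-M)
    print("collar rel mouth (gauge axes, mm)",(e*1000).round(1),"rot err deg",np.degrees((Rgt.inv()*Rg).as_rotvec()).round(2),"F",state()["ft_force"].round(1))
    t,Rt=tgt(M-DG*(.097+st),Rgt);delta(t,Rt)
E
python3 - <<'E'
from kin import *
goto(CMf,.066)
E
```

```text
collar rel mouth (gauge axes, mm) [-124.9   -1.4    3.6] rot err deg [ 0.06  0.61 -0.02] F [ 0.5 -0.2 -1.2]
offset [-0.0035 -0.1353  0.0603] turn [ 0.0068  0.0006 -0.0005] rows>= 2.0
```

```bash
python3 -m handwheel '{"offset":[[0,-0.03,0.015],[0,-0.06,0.03],[0,-0.1,0.045],[-0.003,-0.135,0.06],[-0.003,-0.135,0.06],[-0.003,-0.135,0.06],[-0.003,-0.135,0.06],[-0.003,-0.135,0.06]],"turn":[[0,0,0],[0,0,0],[0.007,0,0],[0.007,0,0],[0.007,0,0],[0.007,0,0],[0.007,0,0],[0.007,0,0]]}' 1 40; python3 - <<'E'
from kin import *
goto(CMf,.066)
for n in("scene","top"):
    c=read_camera(n)["frame"]
    if n=="top":crop(c,190,190,100,80,8,"t3")
    else: crop(c,320,110,130,100,6,"s3")
o,Rg=gauge()
pts=[o+Rg.apply([k,0,0]) for k in(.157,.097,.085,.045)]
print(((proj('t',pts)-[190,190]+.5)*8-.5).round(1))
print('mouths',((proj('t',[CM,WM])-[190,190]+.5)*8-.5).round(1))
E
```

```text
t: 8.5
position: [0.636, 0.156, 0.2636]
tcp_rot: [165.2, 0.0, 80.8]
ft_force: [-0.4, -0.2, -2.1]
opening: 0.0201
collar rel mouth (gauge axes, mm) [-66.8  -1.3  -0.2] rot err deg [0.02 0.02 0.01] F [-0.4 -0.2 -2.1]
offset [-0.0032 -0.0022  0.0003] turn [0.0003 0.0002 0.    ] rows>= 1.0
[[465.7 507.6]
 [476.7 305.4]
 [479.  263.7]
 [486.7 121.9]]
mouths [[457.6 532. ]
 [123.2 481.1]]
```

View pics/t3.png

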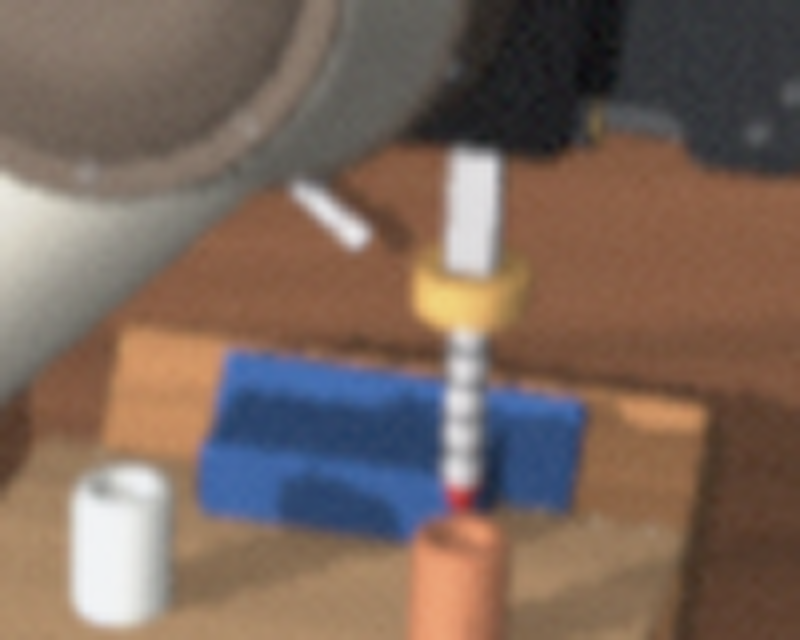

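View pics/s3.png

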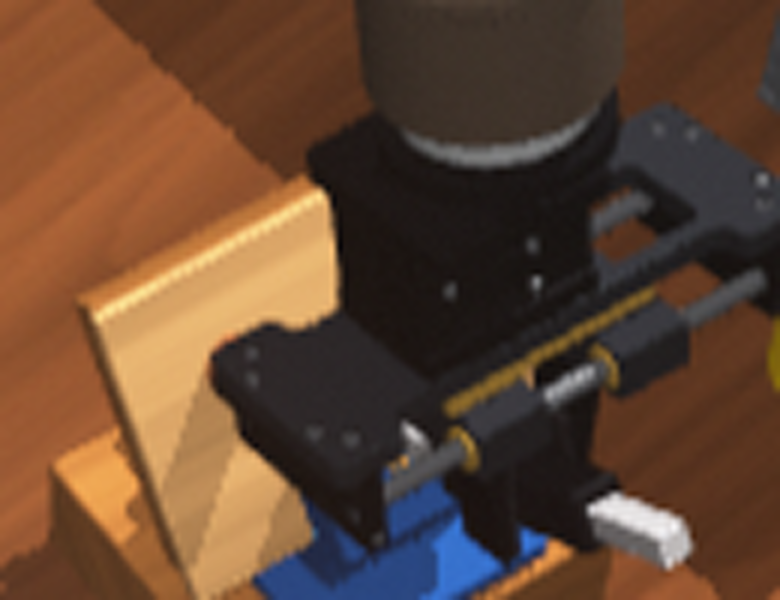

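```bash
python3 -m handwheel '{"offset":[[-0.0016,-0.01,0.004],[-0.0016,-0.02,0.007],[-0.0016,-0.03,0.011],[-0.0016,-0.04,0.015],[-0.0016,-0.05,0.0185],[-0.0016,-0.05,0.0185]],"turn":[[0,0,0],[0,0,0],[0,0,0],[0,0,0],[0,0,0],[0,0,0]]}' 1 40; python3 - <<'E'
from kin import *
goto(CMf,.0)
c=read_camera("top")["frame"];crop(c,190,190,100,80,8,"t4")
o,Rg=gauge()
pts=[o+Rg.apply([k,0,0]) for k in(.157,.097,.085,.045)]
print(((proj('t',pts)-[190,190]+.5)*8-.5).round(1))
E
```

```text
t: 9.2
position: [0.6172, 0.1581, 0.2503]
tcp_rot: [165.3, 0.1, 80.8]
ft_force: [-0.1, -0.5, -1.9]
opening: 0.0196
collar rel mouth (gauge axes, mm) [-43.8  -0.2  -0.1] rot err deg [ 0.06 -0.09  0.08] F [-0.1 -0.5 -1.9]
offset [-0.0006 -0.1028  0.0374] turn [-0.001   0.0009  0.0006] rows>= 1.0
[[464.7 580.8]
 [475.4 382. ]
 [477.6 341.1]
 [485.1 201.8]]
```

View pics/t4.png

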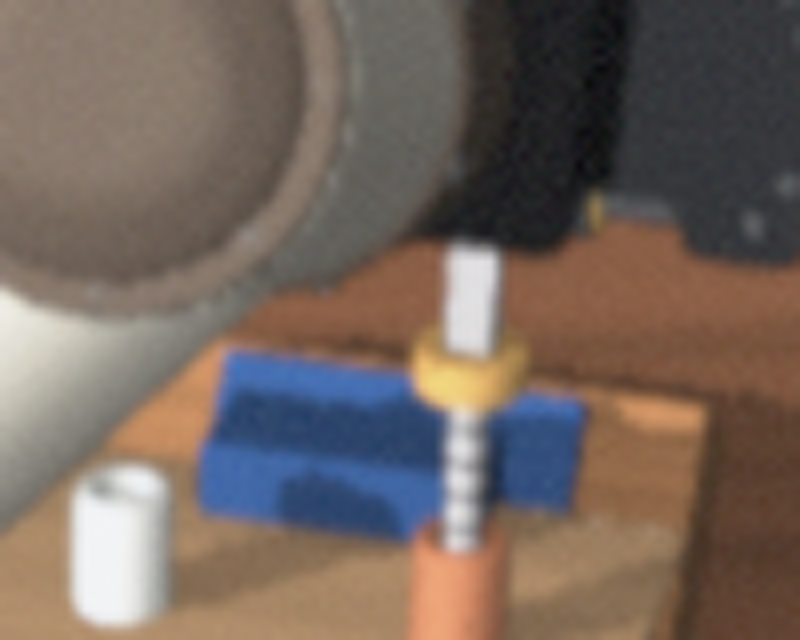

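```bash
python3 -m handwheel '{"offset":[[0,-0.015,0.0055],[0,-0.03,0.011],[0,-0.045,0.0165],[0,-0.06,0.022],[0,-0.075,0.0275],[0,-0.085,0.031],[0,-0.092,0.0335],[0,-0.092,0.0335]],"turn":[[0,0,0],[0,0,0],[0,0,0],[0,0,0],[0,0,0],[0,0,0],[0,0,0],[0,0,0]]}' 1 40; python3 - <<'E'
from kin import *
goto(CMf,.0)
c=read_camera("top")["frame"];crop(c,190,190,100,80,8,"t5")
E
```

```text
t: 10.05
position: [0.5857, 0.1633, 0.2283]
tcp_rot: [165.3, 0.1, 80.8]
ft_force: [1.1, -1.0, -2.6]
opening: 0.0192
collar rel mouth (gauge axes, mm) [-5.1 -0.3  0. ] rot err deg [ 0.05 -0.05  0.06] F [ 1.1 -1.  -2.6]
offset [-0.0009 -0.0118  0.0043] turn [-0.0006  0.0008  0.0005] rows>= 1.0
```

View pics/t5.png

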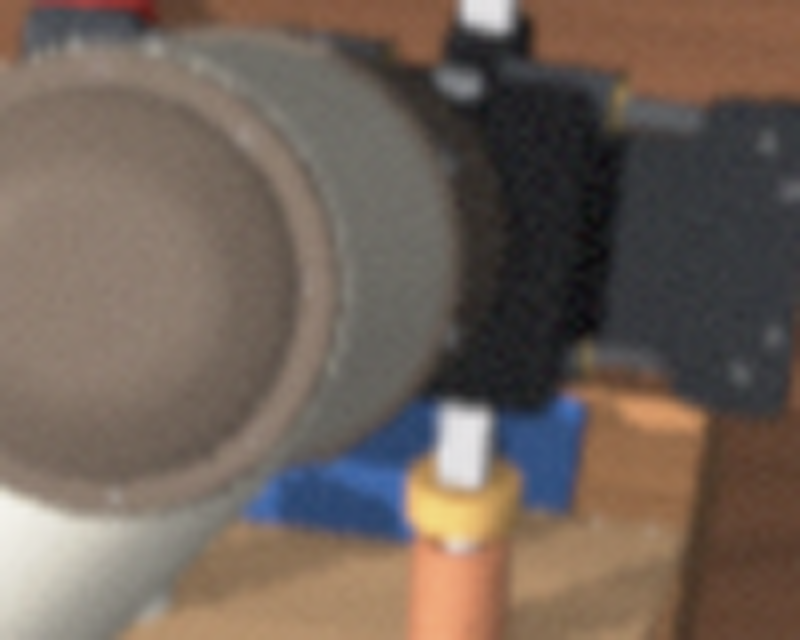

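Gap of a few mm remains (rod sliver at (460,545)); push on, in small steps, watching force.

```bash
python3 -m handwheel '{"offset":[[0,-0.004,0.0015],[0,-0.008,0.003],[0,-0.012,0.0043],[0,-0.012,0.0043]],"turn":[[0,0,0],[0,0,0],[0,0,0],[0,0,0]]}' 1 40; python3 - <<'E'
from kin import *
goto(CMf,.0)
E
python3 -m handwheel '{"offset":[[0,-0.002,0.0007],[0,-0.004,0.0015],[0,-0.006,0.0022],[0,-0.006,0.0022]],"turn":[[0,0,0],[0,0,0],[0,0,0],[0,0,0]]}' 1 40; python3 - <<'E'
from kin import *
goto(CMf,.0)
c=read_camera("top")["frame"];crop(c,190,190,100,80,8,"t6")
E
```

```text
t: 10.5
position: [0.5817, 0.1638, 0.2254]
tcp_rot: [165.3, 0.1, 80.8]
ft_force: [0.3, -0.2, -1.3]
opening: 0.0195
collar rel mouth (gauge axes, mm) [-0.1 -0.2 -0. ] rot err deg [ 0.06 -0.05  0.05] F [ 0.3 -0.2 -1.3]
offset [-0.0007 -0.0002 -0.0002] turn [-0.0006  0.0008  0.0003] rows>= 1.0
t: 10.9
position: [0.581, 0.1644, 0.2252]
tcp_rot: [165.1, 0.0, 80.8]
ft_force: [4.5, -2.8, 1.2]
opening: 0.0192
collar rel mouth (gauge axes, mm) [ 0.7 -0.7  0.1] rot err deg [-0.02  0.12  0.05] F [ 4.5 -2.8  1.2]
offset [-0.0019  0.0019  0.    ] turn [ 0.0014 -0.0001  0.0006] rows>= 1.0
```

View pics/t6.png

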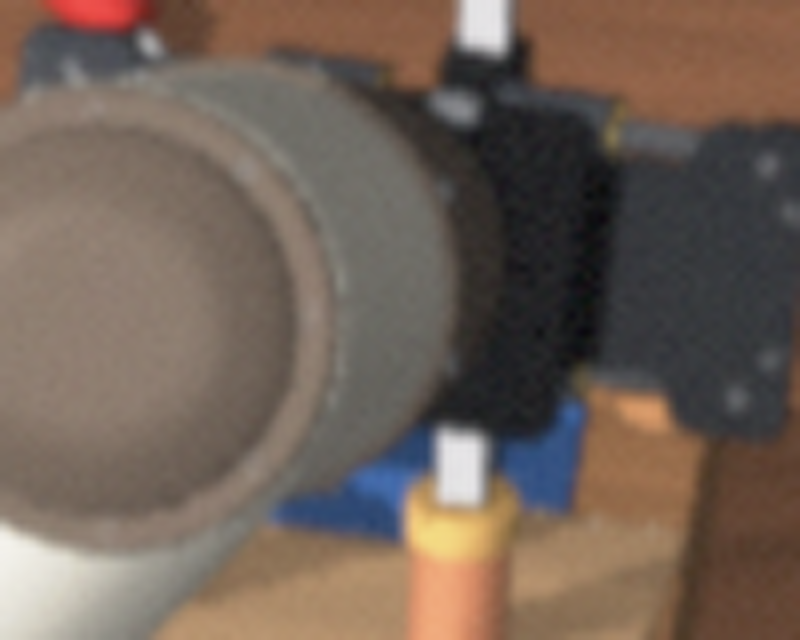

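```bash
python3 -m handwheel '{"offset":[[0,-0.002,0.0007],[0,-0.004,0.0014],[0,-0.004,0.0014],[0,-0.004,0.0014],[0,-0.004,0.0014]],"turn":[[0,0,0],[0,0,0],[0,0,0],[0,0,0],[0,0,0]]}' 1 40; python3 - <<'E'
from kin import *
goto(CMf,.0)
E
```

```text
t: 11.45
position: [0.5809, 0.1647, 0.2255]
tcp_rot: [165.0, -0.0, 80.9]
ft_force: [7.0, -3.8, 2.7]
opening: 0.0198
collar rel mouth (gauge axes, mm) [ 0.7 -0.9  0.1] rot err deg [-0.08  0.29  0.05] F [ 7.  -3.8  2.7]
offset [-0.0025  0.002   0.0007] turn [ 0.0032 -0.0007  0.0008] rows>= 1.0
```

```bash
python3 -m handwheel '{"offset":[[0,0.015,-0.0055],[0,0.03,-0.011],[0,0.06,-0.022],[0,0.09,-0.033],[0,0.12,-0.044],[0,0.15,-0.055],[0,0.18,-0.066],[0,0.18,-0.066],[0,0.18,-0.066]],"turn":[[0,0,0],[0,0,0],[0,0,0],[0,0,0],[0,0,0],[0,0,0],[0,0,0],[0,0,0],[0,0,0]]}' 1 40; python3 - <<'E'
from kin import *
goto(WMf,.070)
E
```

```text
t: 12.35
position: [0.6399, 0.1544, 0.2658]
tcp_rot: [165.4, 0.1, 80.8]
ft_force: [-0.4, 0.4, -1.7]
opening: 0.0196
collar rel mouth (gauge axes, mm) [-71.3  91.6  -0.3] rot err deg [ 0.09 -0.17  0.03] F [-0.4  0.4 -1.7]
offset [ 0.2289 -0.0034 -0.0008] turn [-0.0019  0.0011 -0.    ] rows>= 2.0
```

```bash
python3 -m handwheel '{"offset":[[0.05,0,0],[0.11,0,0],[0.17,0,0],[0.21,-0.003,0],[0.229,-0.003,0],[0.229,-0.003,0],[0.229,-0.003,0],[0.229,-0.003,0]],"turn":[[0,0,0],[0,0,0],[0,0,0],[-0.002,0,0],[-0.002,0,0],[-0.002,0,0],[-0.002,0,0],[-0.002,0,0]]}' 1 40; python3 - <<'E'
from kin import *
goto(WMf,.066)
c=read_camera("top")["frame"];crop(c,150,180,100,80,8,"t7")
o,Rg=gauge()
pts=[o+Rg.apply([k,0,0]) for k in(.157,.097,.085,.045)]
print(((proj('t',pts)-[150,180]+.5)*8-.5).round(1))
E
```

```text
t: 13.15
position: [0.654, 0.2443, 0.2667]
tcp_rot: [165.1, 0.1, 80.8]
ft_force: [-0.7, 0.1, -0.7]
opening: 0.0196
collar rel mouth (gauge axes, mm) [-71.3   0.6   0.2] rot err deg [0.08 0.13 0.01] F [-0.7  0.1 -0.7]
offset [ 0.0014 -0.0121  0.0055] turn [ 0.0015  0.0008 -0.0002] rows>= 1.0
[[454.2 522.1]
 [457.  318.5]
 [457.6 276.6]
 [459.6 133.9]]
```

View pics/t7.png

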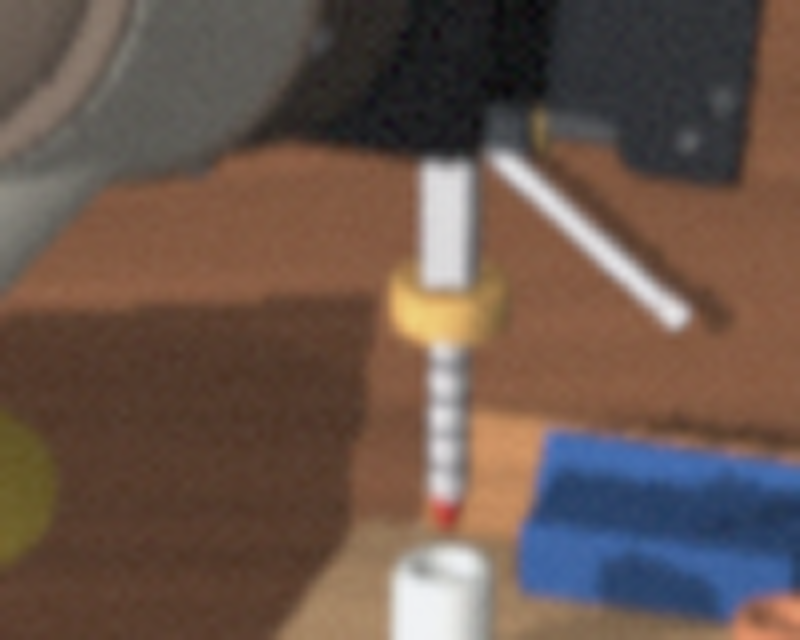

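```bash
python3 -m handwheel '{"offset":[[0.0017,-0.01,0.004],[0.0017,-0.02,0.0075],[0.0017,-0.03,0.011],[0.0017,-0.045,0.0165],[0.0017,-0.063,0.0235],[0.0017,-0.063,0.0235],[0.0017,-0.063,0.0235]],"turn":[[0.0015,0,0],[0.0015,0,0],[0.0015,0,0],[0.0015,0,0],[0.0015,0,0],[0.0015,0,0],[0.0015,0,0]]}' 1 40; python3 - <<'E'
from kin import *
goto(WMf,.0)
c=read_camera("top")["frame"];crop(c,150,180,100,80,8,"t8")
E
```

```text
t: 13.9
position: [0.6324, 0.2494, 0.251]
tcp_rot: [165.2, 0.1, 80.8]
ft_force: [0.4, -0.0, -2.0]
opening: 0.0194
collar rel mouth (gauge axes, mm) [-44.1  -0.9   0.3] rot err deg [0.03 0.01 0.07] F [ 0.4 -0.  -2. ]
offset [-0.0023 -0.1033  0.0388] turn [0.0001 0.0006 0.0006] rows>= 1.0
```

View pics/t8.png

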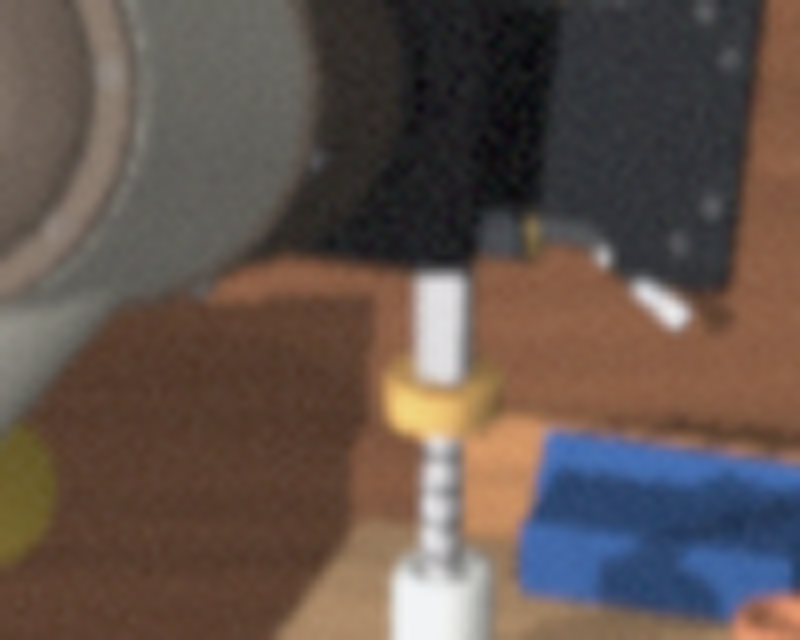

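```bash
python3 -m handwheel '{"offset":[[0,-0.015,0.0055],[-0.001,-0.03,0.011],[-0.001,-0.045,0.0165],[-0.001,-0.06,0.022],[-0.001,-0.075,0.0275],[-0.001,-0.085,0.0315],[-0.001,-0.095,0.0352],[-0.001,-0.095,0.0352],[-0.001,-0.1,0.037],[-0.001,-0.105,0.0388],[-0.001,-0.105,0.0388]],"turn":[[0,0,0],[0,0,0],[0,0,0],[0,0,0],[0,0,0],[0,0,0],[0,0,0],[0,0,0],[0,0,0],[0,0,0],[0,0,0]]}' 1 40; python3 - <<'E'
from kin import *
goto(WMf,.0)
E
python3 -m handwheel '{"offset":[[0,-0.002,0.0007],[0,-0.004,0.0015],[0,-0.006,0.0022],[0,-0.006,0.0022]],"turn":[[0,0,0],[0,0,0],[0,0,0],[0,0,0]]}' 1 40; python3 - <<'E'
from kin import *
goto(WMf,.0)
c=read_camera("top")["frame"];crop(c,150,180,100,80,8,"t9")
E
```

```text
t: 15.05
position: [0.5961, 0.2546, 0.2251]
tcp_rot: [165.3, 0.1, 80.8]
ft_force: [-1.0, -0.1, -1.6]
opening: 0.0196
collar rel mouth (gauge axes, mm) [ 0.7 -0.3  0.1] rot err deg [ 0.06 -0.01  0.05] F [-1.  -0.1 -1.6]
offset [-0.0008  0.0017 -0.0004] turn [-0.0001  0.0008  0.0003] rows>= 1.0
t: 15.45
position: [0.5957, 0.2551, 0.2253]
tcp_rot: [165.1, 0.0, 80.8]
ft_force: [3.9, -2.2, -0.3]
opening: 0.0201
collar rel mouth (gauge axes, mm) [ 1.1 -0.7  0.2] rot err deg [-0.04  0.2   0.03] F [ 3.9 -2.2 -0.3]
offset [-0.002   0.0029  0.0004] turn [ 0.0023 -0.0003  0.0005] rows>= 1.0
```

View pics/t9.png

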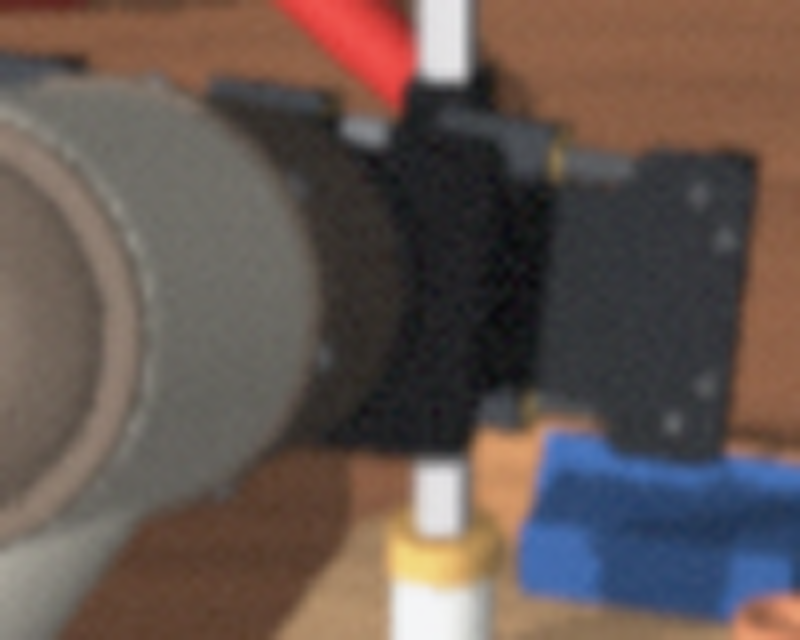

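Collar (443,560) sits flush on the white mouth; press a touch more, hold, then withdraw.

```bash
python3 -m handwheel '{"offset":[[0,-0.002,0.0007],[0,-0.004,0.0014],[0,-0.004,0.0014],[0,-0.004,0.0014],[0,-0.004,0.0014]],"turn":[[0,0,0],[0,0,0],[0,0,0],[0,0,0],[0,0,0]]}' 1 40; python3 - <<'E'
from kin import *
goto(WMf,.0)
E
python3 -m handwheel '{"offset":[[0,0.015,-0.0055],[0,0.03,-0.011],[0,0.06,-0.022],[0,0.09,-0.033],[0,0.12,-0.044],[0,0.15,-0.055],[0,0.18,-0.066],[0,0.22,-0.08],[0,0.25,-0.092],[0,0.25,-0.092],[0,0.25,-0.092]],"turn":[[0,0,0],[0,0,0],[0,0,0],[0,0,0],[0,0,0],[0,0,0],[0,0,0],[0,0,0],[0,0,0],[0,0,0],[0,0,0]]}' 1 40
python3 - <<'E'
from kin import *
np.set_printoptions(precision=3,suppress=True)
goto(WMf,.0)
# final candidates: tip over plate centre, various yaw
s=state();q0=np.radians(s['joint_pos']);print(np.degrees(q0))
PL=np.array([.4417,.0043,.20])
for yaw in range(120,231,10):
    Rg=gaugeR(yaw,0);o=PL-Rg.apply([.157,0,0]);t,Rt=tgt(o,Rg);q,e=ik(q0,t,Rt);print(yaw,o,np.degrees(q).round(0),round(e,4))
E
```

```text
t: 16.0
position: [0.5956, 0.2553, 0.2256]
tcp_rot: [164.9, -0.1, 80.9]
ft_force: [7.2, -2.3, 2.2]
opening: 0.0195
collar rel mouth (gauge axes, mm) [ 1.1 -0.9  0.3] rot err deg [-0.1   0.36  0.02] F [ 7.2 -2.3  2.2]
offset [-0.0025  0.003   0.0012] turn [ 0.004  -0.001   0.0006] rows>= 1.0
t: 17.1
position: [0.6786, 0.2413, 0.2828]
tcp_rot: [165.4, 0.1, 80.8]
ft_force: [-0.9, -0.7, -2.5]
opening: 0.0195
collar rel mouth (gauge axes, mm) [-100.8   -0.4   -0.4] rot err deg [ 0.09 -0.1   0.04] F [-0.9 -0.7 -2.5]
offset [-0.001 -0.237  0.086] turn [-0.001  0.001  0.   ] rows>= 3.0
[  36.728   23.322    5.164   11.941  -62.152 -140.64 ]
120 [ 0.52  -0.132  0.2  ] [  -6.   23.   -1.  -17.  -79. -139.] 0.0
130 [ 0.543 -0.116  0.2  ] [  -3.   26.    2.  -15.  -81. -133.] 0.0
140 [ 0.562 -0.097  0.2  ] [  -0.   28.    5.  -13.  -84. -126.] 0.0
150 [ 0.578 -0.074  0.2  ] [   3.   29.    7.  -11.  -85. -120.] 0.0
160 [ 0.589 -0.049  0.2  ] [   6.   30.    8.   -9.  -86. -114.] 0.0
170 [ 0.596 -0.023  0.2  ] [  10.   31.    9.   -7.  -87. -108.] 0.0
180 [0.599 0.004 0.2  ] [  14.   31.    9.   -5.  -87. -103.] 0.0
190 [0.596 0.032 0.2  ] [ 17.  31.   7.  -3. -86. -97.] 0.0
200 [0.589 0.058 0.2  ] [ 21.  30.   5.  -0. -85. -91.] 0.0
210 [0.578 0.083 0.2  ] [ 25.  29.   3.   2. -83. -85.] 0.0
220 [0.562 0.105 0.2  ] [ 29.  28.  -1.   4. -81. -80.] 0.0
230 [0.543 0.125 0.2  ] [ 33.  26.  -5.   6. -79. -75.] 0.0
```

```bash
python3 - <<'E'
from kin import *
delta([.68,-.03,.30],toolpose()[1])
E
```

```text
offset [-0.6689  0.1192 -0.012 ] turn [0. 0. 0.] rows>= 6.0
```

```bash
python3 -m handwheel '{"offset":[[-0.06,0.01,0],[-0.16,0.03,0],[-0.26,0.05,0],[-0.36,0.06,-0.01],[-0.46,0.08,-0.01],[-0.56,0.1,-0.01],[-0.63,0.12,-0.01],[-0.67,0.12,-0.01],[-0.67,0.12,-0.01],[-0.67,0.12,-0.01]],"turn":[[0,0,0],[0,0,0],[0,0,0],[0,0,0],[0,0,0],[0,0,0],[0,0,0],[0,0,0],[0,0,0],[0,0,0]]}' 1 40
python3 - <<'E'
from kin import *
Rg=gaugeR(165,0);t,Rt=tgt(np.array([.4417,.0043,.20])-Rg.apply([.157,0,0]),Rg);delta(t,Rt)
E
```

```text
t: 18.1
position: [0.6805, -0.03, 0.2998]
tcp_rot: [165.3, 0.1, 80.8]
ft_force: [-0.1, 0.3, -0.9]
opening: 0.0195
offset [-0.0478 -0.3025  0.2297] turn [0.388  0.0038 0.0654] rows>= 5.0
```

```bash
python3 -m handwheel '{"offset":[[-0.005,-0.03,0.02],[-0.01,-0.06,0.05],[-0.015,-0.1,0.08],[-0.02,-0.15,0.11],[-0.03,-0.2,0.15],[-0.04,-0.25,0.19],[-0.048,-0.28,0.215],[-0.048,-0.303,0.23],[-0.048,-0.303,0.23],[-0.048,-0.303,0.23],[-0.048,-0.303,0.23]],"turn":[[0.07,0,0.01],[0.14,0,0.02],[0.21,0,0.035],[0.28,0,0.05],[0.34,0,0.06],[0.388,0.004,0.065],[0.388,0.004,0.065],[0.388,0.004,0.065],[0.388,0.004,0.065],[0.388,0.004,0.065],[0.388,0.004,0.065]]}' 1 40
python3 - <<'E'
from kin import *
o,Rg=gauge();print(o+Rg.apply([.157,0,0]),Rg.apply([1,0,0]))
Rg=gaugeR(165,0);t,Rt=tgt(np.array([.4417,.0043,.20])-Rg.apply([.157,0,0]),Rg);delta(t,Rt)
for n in("scene","top"):
    c=read_camera(n)["frame"];cv2.imwrite(f"pics/e{n}.png",c[:,:,::-1])
E
```

```text
t: 19.2
position: [0.5863, -0.034, 0.1813]
tcp_rot: [-159.9, -0.0, 75.1]
ft_force: [0.0, 0.3, -1.0]
opening: 0.0195
[0.44298877 0.00416167 0.20057536] [-0.96635452  0.25719364 -0.00322196]
offset [-0.0012 -0.0023  0.0036] turn [ 0.0021 -0.0001  0.0012] rows>= 1.0
```

View pics/etop.png

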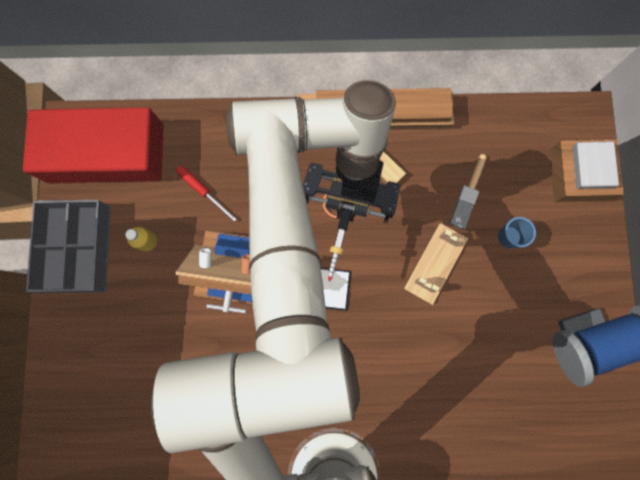

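View pics/escene.png

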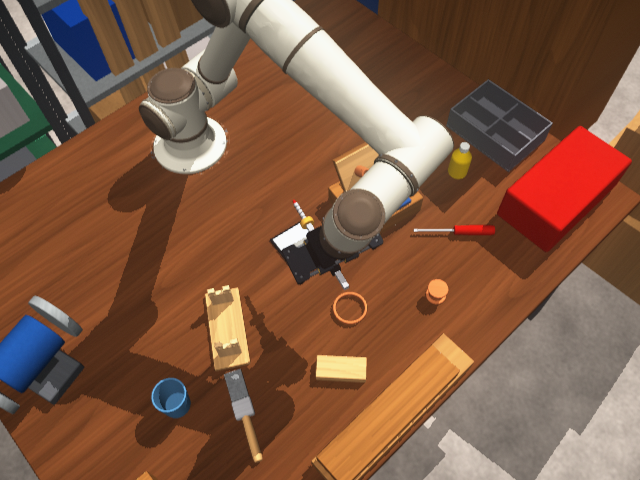

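```bash
python3 - <<'E'
from kin import *
print(tri([295,204],[331,279]), tri([346,286],[350,199]))
c=cv2.imread("pics/etop.png")[:,:,::-1];crop(c,310,190,60,120,5,"tz")
E
python3 -m handwheel '{"offset":[[0,0,0],[0,0,0],[0,0,0],[0,0,0],[0,0,0],[0,0,0],[0,0,0],[0,0,0]],"turn":[[0,0,0],[0,0,0],[0,0,0],[0,0,0],[0,0,0],[0,0,0],[0,0,0],[0,0,0]]}' 1 40
python3 - <<'E'
from kin import *
s=state();print(s["joint_velocities"])
E
```

```text
(array([0.44846973, 0.00263566, 0.18995054]), array([-1.31315146,  0.24373797, -1.08870596, -0.67438803])) (array([ 0.64366147, -0.03672748,  0.12022984]), array([-4.64019021,  1.0082659 , -4.29422259, -2.69639642]))
t: 20.1
position: [0.5854, -0.0346, 0.1805]
tcp_rot: [-159.8, -0.0, 75.0]
ft_force: [-0.2, 0.2, -1.5]
opening: 0.0196
[-0.06104601  0.02584822 -0.00645807  0.02093603  0.10904634 -0.00354222]
```

View pics/tz.png

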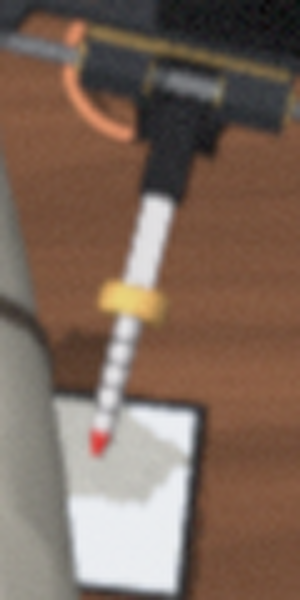

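```bash
python3 - <<'E'
from kin import *
o,Rg=gauge();pts=[o+Rg.apply([k,0,0]) for k in(.157,.091,-.085)]
print(((proj('s',pts)-[280,190]+.5)*6-.5).round(1),((proj('t',pts)-[310,190]+.5)*5-.5).round(1))
c=cv2.imread("pics/escene.png")[:,:,::-1];crop(c,280,190,100,100,6,"sz")
E
```

```text
[[ 73.9  60.7]
 [155.4 195.2]
 [392.  585.5]] [[ 99.2 456.6]
 [137.2 305.7]
 [235.  -83.4]]
```

View pics/sz.png

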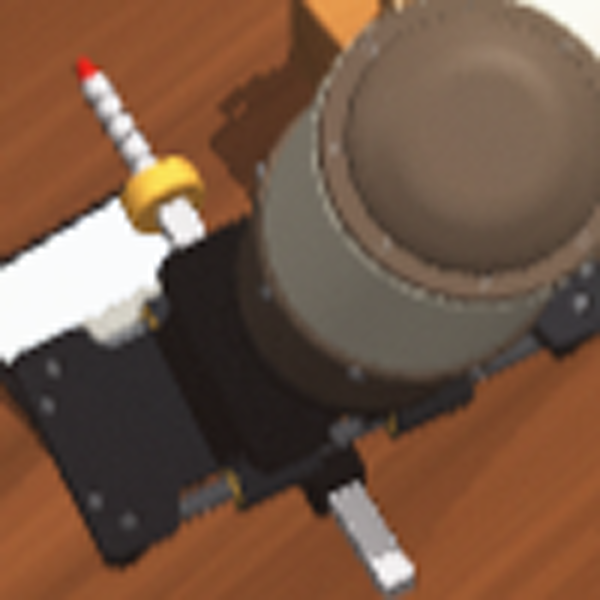

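```bash
python3 - <<'E'
from plant import finish_job
print(finish_job())
E
```

```text
the job is handed in; nothing more can be done
None
```

I took the gauge from its rest and pushed it into the copper tube, then the white tube. It is now held level over the reading plate, and I handed the job in at about 20 s of the 67 s allowed.

- **Insertions:** Each time I pushed until the wrist force rose (about 9 N) with no further travel. The camera showed the collar flush on the white mouth. On the copper mouth it showed no gap, taken just before the final press. My arm-based estimate put the collar within about 1.5 mm of each mouth.
- **Final hold:** From arm readings, the tip is at about (0.443, 0.004, 0.201) m against the plate centre measured at (0.442, 0.004). The gauge is level within 0.5°, clear of everything, and the arm was essentially still. The grip was set to 40 N.
- **Bystanders:** In the last pictures they appear where they started, except that the arm partly hid some of them from the top camera.

**Checks that disagreed:**
- The camera and the arm differed by about 1.5 px (2–3 mm) in how the gauge sat, in both views. I lined up the tubes in the top image to cancel this.
- Rough triangulation of the tip from the final pictures gave (0.448, 0.003, 0.190), which is still inside the limits.
- Triangulating the tail failed, because it was hidden in the top view. I checked level from the scene view instead, where tip, collar and tail were all shifted by the same amount, so level is supported.

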